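# Expose a test strip: close the lid, pull the sprung shutter to the index and hold it open

## Robot

A 7-joint arm with a two-finger parallel gripper is mounted at the origin on a cart in front of the work surface, level with it; the furniture and walls round the work are solid. World frame = base frame: x ahead of the robot, y to its left, z up, the work surface at z = 0. Lengths are in m, angles in rad, forces in N, time in s.
With the tool pointing down it reaches from about 0.425 to 0.95 m from the base axis. Payload 4.7 kg.
Tool frame: the origin (TCP) lies on the centre line of the jaws, within the pads' length; the fingertips stand robot.nose_length ahead of it and the grasp point (between the pads) lies 8 mm behind it (robot.nose_length is the distance from the TCP to the fingertips, in m); z points along the fingers, y is the line along which they close (so a half turn about z gives the same grasp; the last joint's range is limited). The gripper opens to 85 mm and grips with 20 to 120 N. Pads are 22 mm wide; open, the fingers measure 114 mm over their backs; the gripper's body (76 mm by 85 mm) begins 54 mm behind the grasp point. The pads swing forward as they close: fully open they stand 13 mm farther back than shut.
Start: joints at [1.075, 0.469, -0.049, 1.532, 0.024, 1.141, -0.082], TCP at [0.304, -0.603, 0.242] pointing down, gripper open.
Joint ranges: [-2.59, 2.59], [-0.33, 1.99], [-1.39, 1.29], [0.1, 2.45], [-1.04, 4.18], [0.21, 1.99], [-2.66, 2.66]. Speed limits (rad/s): [2.57, 2.57, 3.14, 3.14, 3.14, 3.14, 3.14].

## Interface

Orientations are given as [roll, pitch, yaw] about the fixed x, y, z axes, in that order (R = Rz(yaw) Ry(pitch) Rx(roll)).
In Python, from plant import robot gives the robot as it stands. Calls block until the motion is done:
- robot.goto(position, orientation): joint-space move of the TCP to a pose.
- robot.move_straight(position, vel=0.15, attitude=None, contact_N=None): straight line of the TCP; attitude=None keeps the orientation; vel is the mean speed in m/s. With contact_N (N) it stops when the force on the tool has changed by that much, and returns True; else False.
- robot.move_joints(angles): joint-space move.
- robot.grip(opening, strength=None): opening from 0.0 (shut) to 1.0 (fully open); strength is the grip in N (None keeps the last); returns when the fingers have stopped.
- robot.sleep(seconds).
- robot.inverse_kinematics(position, orientation): joint angles nearest the present ones, or None.
- robot.sense(): the state.
- robot.grab_frame(name): name is "scene" or "top" or "wrist"; returns a dict with "image" (384x512x3 uint8, red, green, blue), "range_z" (384x512 float32, m along the optical axis (not along the pixel's ray), 0 where there is no reading), "fx", "fy", "cx", "cy" (pixels), "R" (3x3) and "t" (3): a world point X has camera coordinates R X + t. Camera axes: x right, y down, z forward; pixel columns grow to the right and rows downward; lengths in m; the calibration is good to about 2 mm. A picture is of the moment at which its call begins.
A pose or a line that the arm cannot do raises robot.IKError and nothing moves.
- robot.close_job(): hands the job in; it is judged then, once.
The state is a dict: "t": time; "joint_pos": joint angles; "joint_velocities": joint speeds; "effort": joint torques, N m; "tcp_pos": TCP position; "tcp_rot": TCP orientation; "wrist_force": force on the tool from outside, world axes, zero at the start; "torque": the same for the moment, N m; "opening": opening from 0.0 (shut) to 1.0 (fully open); "gripper_force": force on a finger pad.
Only numpy, scipy, OpenCV 4.12 (cv2) and the standard library are available. Lean on these libraries where they do the work, as an engineer would, in place of code of your own. Each camera call takes 0.05 s, during which the arm holds its last target. There are 200 camera calls.

## Task

The test film is on the glass of the small exposure unit, ready for one step of an exposure test. Lower the lid gently until it is fully closed; only then pull the shutter slide out to the side until the slide's pointer is level with the index clamped on the rail, without pulling it noticeably past the index, which would fog the next strip. The shutter springs shut when let go, so finish with the gripper still holding it at the index; leave the index and the other things on the bench where they are.

Things in the scene. Friction and masses are not known exactly. Their poses are not given: they have to be found in the camera images.
- unit: the exposure unit, a grey painted box 230 mm deep (its x) and 240 mm wide (its y), rim 68 mm high, fixed on the worktop; origin at the centre of its underside; x points to its rear where the lid's hinges are, -x is its front towards the robot, y to its left, z up; the shutter slide comes out of its right side (-y)
- lid (a joint): opening angle of the lid in rad: 0 fully closed, up to 1.3 open; the lid stands half open at the start; a stiff hinge holds it at any angle (a few N at its bar move it down)
- lid_hinge (a point): middle of the lid's hinge axis, which runs along the unit's y, at unit (119, 0, 69) mm; the lid, 14 mm thick and 240 mm wide, reaches 235 mm from it towards the front; its top is 86 mm high when closed
- lid_bar (a point): middle of the steel bow handle on the lid's front edge: a round bar 10 mm thick, 110 mm long between its two posts, parallel to the unit's y, 275 mm from the hinge axis and 40 mm clear of the lid's front edge (gap 35 mm); closed it lies at unit (-156, 0, 76.5) mm; the point's axes turn with the lid
- shutter (a joint): how far the shutter slide is pulled out, m: 0 home (where a spring holds it), at most 0.10; the spring pulls back with 4 N at home and 80 N/m more, about 10 N at 75 mm
- shutter_bar (a point): middle of the shutter's steel bow handle: a round bar 10 mm thick, 96 mm long between its posts, parallel to the unit's x, at height 56 mm; it lies 40 mm out from the aluminium end plate of the slide (gap 35 mm; the plate's top is at 64 mm); axes as the unit's: pull it along the unit's -y; at home it lies at unit (0, -171, 56) mm
- pointer (a point): tip of the pointer, a small tongue with a black line on the far (unit +x) end of the shutter's end plate, height 54 mm, moving with the slide; axes as the unit's
- index_mark (a point): the index: a small steel cursor with a thumb screw, clamped somewhere along the graduated rail that stands out beside the shutter on its far (unit +x) side; the point is where the pointer's tip comes to be when it is level with the cursor's narrow fin, height 54 mm; 25 to 70 mm further out (unit -y) than the pointer at the start; axes as the unit's
- ink_pot_a: small white-lidded ink pot, 63x68x50 mm, left of the unit; origin at the centre of its underside; bystander
- ink_pot_b: another small ink pot, 63x68x50 mm, left of the unit; origin at the centre of its underside; bystander
- marker: marker pen, 128 mm long, 18 mm thick, lying in front of the unit; origin at the centre of its underside; bystander
- ink_pot_c: a third small ink pot, 63x70x50 mm, right of the unit, beyond the end of the shutter's travel; origin at the centre of its underside; bystander

How it is judged:
By the outcome, as a careful person would: the job done as asked, in the order asked, and still so for the second after the job is handed in, while the arm keeps its last pose, push and grip.
It also fails if it takes over 48 s, if anything falls off the work surface, if the arm or the gripper's body presses on something with over 40 N, if the wrist force passes 120 N, or if a joint passes its speed limit or range.

## Working session

There is one attempt and no reset: what is moved stays moved. The work goes in short steps, each a Python script; the robot and the scene stay as the last script left them, time stands still between calls to the robot, and variables do not carry over. Pictures are saved under pics/ and viewed, at most 12 in all, crops included, and the job is handed in when it is done.

```bash
mkdir -p pics; ls; cat > h.py <<'E'
import numpy as np, cv2
from plant import robot
def snap(n,f):
    d=robot.grab_frame(n); cv2.imwrite('pics/'+f+'.png',d['image'][:,:,::-1]); np.savez('pics/'+f+'.npz',**d); return d
def ray(d,u,v):
    R=np.array(d['R']);t=np.array(d['t']);c=-R.T@t
    r=R.T@np.array([(u-d['cx'])/d['fx'],(v-d['cy'])/d['fy'],1.]); return c,r
def atz(d,u,v,z):
    c,r=ray(d,u,v); return c+r*(z-c[2])/r[2]
def dep(d,u,v):
    c,r=ray(d,u,v); return c+r*float(d['range_z'][int(v),int(u)])
E
python3 - <<'E'
from h import *
a=snap('top','top0');b=snap('scene','scene0')
cv2.imwrite('pics/both0.png',cv2.resize(np.vstack([a['image'],b['image']])[:,:,::-1],None,fx=.78,fy=.78))
s=robot.sense();print(s['tcp_pos'],s['tcp_rot'],s['t'],robot.nose_length)
for d in(a,b):print(d['fx'],d['cx'],d['cy'],np.round(d['R'],3).tolist(),d['t'])
E
```

```text
pics
[ 0.3035282  -0.60233091  0.24135738] [-3.13980705e+00  5.49390518e-05  4.66766048e-01] 0.1 0.011
398.43270855248164 257.2443427202671 191.96860967776715 [[-0.016, -0.999, 0.028], [-0.995, 0.013, -0.103], [0.103, -0.029, -0.994]] [0.27339228 0.49928287 1.06170123]
490.9926760001375 254.06545970628815 188.66950900174461 [[0.881, 0.472, 0.024], [0.235, -0.395, -0.888], [-0.41, 0.788, -0.46]] [-0.57285495  0.06956182  1.33513778]
```

View pics/top0.png

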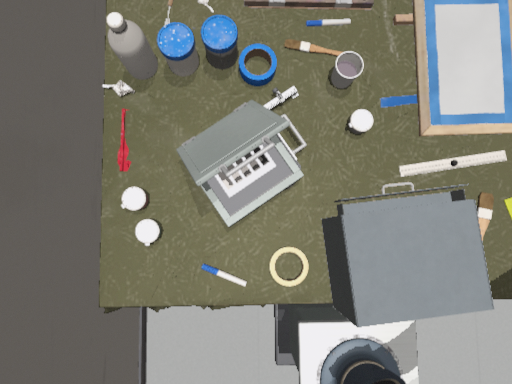

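View pics/scene0.png

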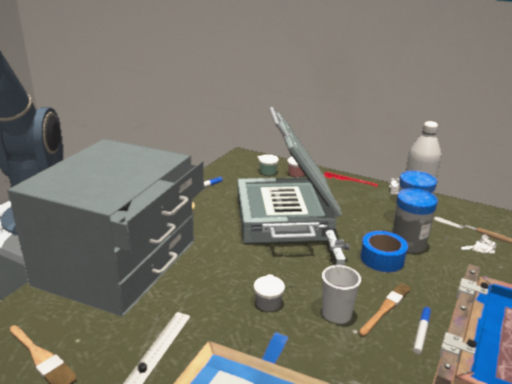

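The top view shows the unit turned about 30°, with its front edge from about (230,222) to (302,180), the shutter handle at (292,135) and the rail at (280,98). A big cabinet stands to its right. I'll enlarge both views.

```bash
python3 - <<'E'
import numpy as np,cv2
from h import *
a=dict(np.load('pics/top0.npz'));b=dict(np.load('pics/scene0.npz'))
cv2.imwrite('pics/c1.png',cv2.resize(a['image'][80:230,170:320,::-1],None,fx=4,fy=4,interpolation=cv2.INTER_CUBIC))
cv2.imwrite('pics/c2.png',cv2.resize(b['image'][160:270,225:365,::-1],None,fx=5,fy=5,interpolation=cv2.INTER_CUBIC))
for n,d in(('t',a),('s',b)):
    R=d['R'];t=d['t'];print(n,-R.T@t)
    for X in([0,0,0],[.304,-.603,.242]):
        p=R@X+t;print(p[:2]/p[2]*d['fx']+[d['cx'],d['cy']],p[2])
for u,v in((345,200),(455,195),(490,312),(350,322),(398,188)):print('cab',dep(a,u,v))
E
```

```text
t [0.39181175 0.29797028 1.09951512]
[359.84234655 379.33829749] 1.0617012269636057
[659.3603529  267.19012079] 0.8699869527490411
s [ 1.03529404 -0.75437297  0.68897184]
[ 43.39987367 214.25064807] 1.3351377783459335
[-205.05672918  318.25616601] 0.6242150789234082
cab [0.46532413 0.0667307  0.1805967 ]
cab [ 0.47345381 -0.19299466  0.18237666]
cab [ 0.01162484 -0.82606187 -0.7619778 ]
cab [0.14911387 0.02052959 0.00026027]
cab [ 0.5114093  -0.12928324  0.00109894]
```

View pics/c1.png

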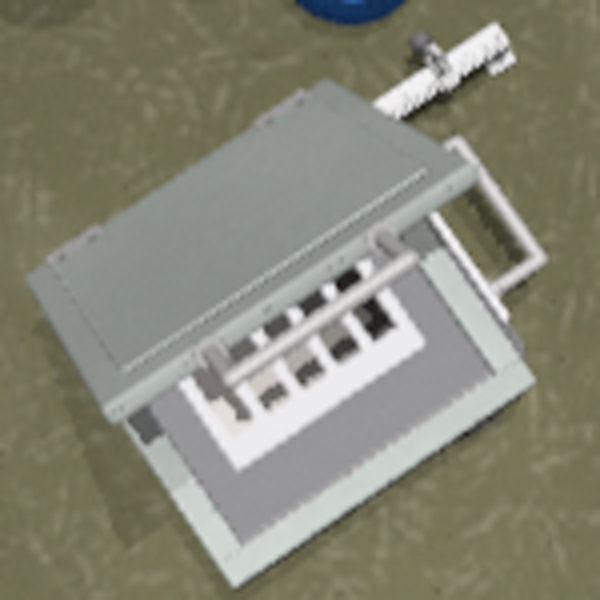

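View pics/c2.png

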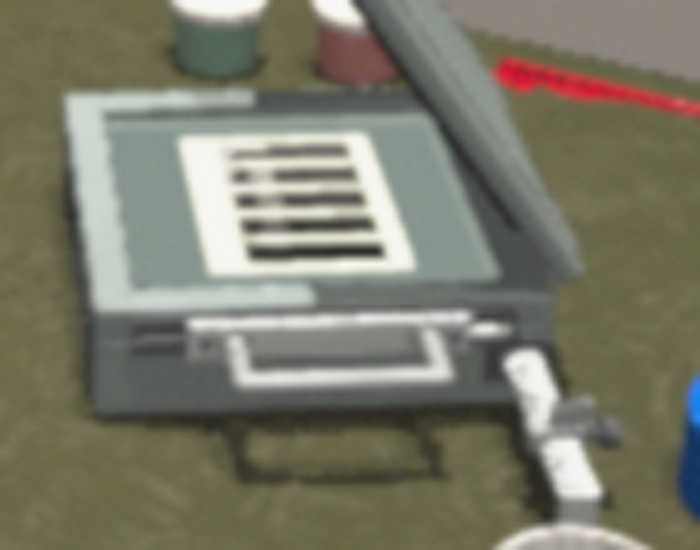

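The crops show the rim's front corners at c1 (535,380) and (237,585), the lid bar from (228,375) to (412,258), and the shutter bow's corners at (458,140) and (545,260). In c2 the pointer is near (500,328) and the cursor near (550,430). Next I'll fit the unit's pose and the lid angle.

```bash
cat > fit.py <<'E'
import numpy as np
from h import *
from scipy.optimize import least_squares
a=dict(np.load('pics/top0.npz'));b=dict(np.load('pics/scene0.npz'))
def U(p,X):
    c,s=np.cos(p[2]),np.sin(p[2]);X=np.array(X)
    return np.array([p[0]+c*X[0]-s*X[1],p[1]+s*X[0]+c*X[1],X[2]])
def lidp(th,r,y,h):  # r along lid, h above the hinge plane
    return [.119-r*np.cos(th)-h*np.sin(th)*-1,y,.069+r*np.sin(th)+h*np.cos(th)]
def pr(d,X):
    q=d['R']@X+d['t'];return q[:2]/q[2]*d['fx']+[d['cx'],d['cy']]
T=lambda u,v:np.array([170+u/4,80+v/4]);S=lambda u,v:np.array([225+u/5,160+v/5])
F=[(a,T(535,380),[-.115,-.12,.068]),(a,T(237,585),[-.115,.12,.068]),
(a,T(545,260),[-.048,-.176,.056]),(a,T(458,140),[.048,-.176,.056]),
(b,S(93,310),[-.115,-.12,.068]),(b,S(68,95),[-.115,.12,.068]),(b,S(240,380),[-.048,-.171,.056]),(b,S(448,375),[.048,-.171,.056])]
L=[(a,T(228,375),.055),(a,T(412,258),-.055)]
def res(p):
    r=[pr(d,U(p,X))-uv for d,uv,X in F]+[pr(d,U(p,lidp(p[3],.275,y,.0075)))-uv for d,uv,y in L]
    return np.concatenate(r)
f=least_squares(res,[.55,.35,-.5,.9],loss='soft_l1');p=f.x
def inv(p,W):
    c,s=np.cos(p[2]),np.sin(p[2]);x,y=W[0]-p[0],W[1]-p[1];return np.array([c*x+s*y,-s*x+c*y,W[2]])
if __name__=='__main__':
    print(p);print(np.round(res(p).reshape(-1,2),1).tolist())
    print('bar',U(p,lidp(p[3],.275,0,.0075)),'closed',U(p,[-.156,0,.0765]),'sh',U(p,[0,-.171,.056]))
    print('pointer',inv(p,atz(b,*S(505,328),.054)),'cursor scene',inv(p,atz(b,*S(548,425),.060)),'cursor top',inv(p,atz(a,*T(440,68),.06)))
    for u,v in((225,173),(250,159),(274,144)):
        print(dep(a,u,v))
    for u,v in((134,198),(148,231),(224,275),(361,121)):print('obj',inv(p,dep(a,u,v)),dep(a,u,v))
E
python3 fit.py
```

```text
[0.57219286 0.30764566 0.58167884 0.94712882]
[[0.2, -0.2], [-1.4, 0.2], [-0.1, -1.6], [1.3, -0.7], [0.0, -0.6], [-1.0, -1.0], [0.3, 0.2], [-1.4, 0.0], [0.6, 0.2], [-0.9, -0.2]]
bar [0.54251746 0.28813199 0.29660918] closed [0.4418484  0.22193498 0.0765    ] sh [0.66614495 0.16476808 0.056     ]
pointer [ 0.08894459 -0.12709309  0.054     ] cursor scene [ 0.08742372 -0.22143632  0.06      ] cursor top [ 0.09525612 -0.18915535  0.06      ]
[0.51429189 0.33921878 0.29709917]
[0.54124042 0.28814179 0.3042707 ]
[0.57238226 0.23864424 0.30117128]
obj [0.08608457 0.28281659 0.04764834] [0.48873289 0.59124786 0.04764834]
obj [-0.00780613  0.298308    0.05196594] [0.40177191 0.55260545 0.05196594]
obj [-0.21463784  0.20187284  0.01577868] [0.28193957 0.35839087 0.01577868]
obj [-0.08014397 -0.33715379  0.05052385] [ 0.69047081 -0.01809359  0.05052385]
```

The fit is good, with residuals up to about 1.5 px, and depth confirms the bar at z≈0.297. My plan is to grip the lid bar with the tool pointing down and the jaws across the bar, then follow the arc.

```bash
cat > plan.py <<'E'
from fit import *
P=p
def bar(th,dz=0):
    W=U(P,lidp(th,.275,0,.0075));return W+[0,0,-.008+dz]
def ori(yaw):return [np.pi,0,yaw]
LY=P[2]-np.pi/2
E
python3 - <<'E'
from plan import *
s=robot.sense();print(s['joint_pos'])
for y in(P[2]-np.pi/2,P[2]+np.pi/2):
    for th in(P[3],.5,0):
        q=robot.inverse_kinematics(list(bar(th)),ori(y));print(y,th,None if q is None else np.round(q,2))
for y in(P[2],P[2]-np.pi,P[2]+np.pi):
    for o in(0,.07):
        q=robot.inverse_kinematics(list(U(P,[0,-.171-o,.048])),ori(y));print('sh',y,o,None if q is None else np.round(q,2))
E
```

```text
[ 1.07513305  0.4693689  -0.04858521  1.53358265  0.0240861   1.14101248
 -0.08231198]
-0.9891174849079428 0.9471288154991941 [-1.31  0.52  1.12  1.67 -0.49  1.26 -2.65]
-0.9891174849079428 0.5 [-1.39  0.47  1.12  1.96 -0.5   1.02 -2.6 ]
-0.9891174849079428 0 [-1.24  0.58  0.91  2.15 -0.7   0.74 -2.42]
2.15247516868185 0.9471288154991941 [ 0.2   0.57 -1.13  1.58  0.53  1.33 -0.42]
2.15247516868185 0.5 [ 0.31  0.54 -1.16  1.88  0.55  1.1  -0.48]
2.15247516868185 0 [ 0.25  0.68 -1.07  2.07  0.79  0.88 -0.69]
sh 0.5816788418869537 0 [-0.03  0.72 -0.41  1.64  0.35  0.85 -1.57]
sh 0.5816788418869537 0.07 [ 0.01  0.75 -0.34  1.57  0.3   0.88 -1.43]
sh -2.5599138117028395 0 [ 0.38  1.04 -1.19  1.61  1.02  1.22  1.12]
sh -2.5599138117028395 0.07 [ 0.45  1.07 -1.19  1.54  1.03  1.25  1.25]
sh 3.7232714954767467 0 [ 0.38  1.04 -1.19  1.61  1.02  1.22  1.12]
sh 3.7232714954767467 0.07 [ 0.45  1.07 -1.19  1.54  1.03  1.25  1.25]
```

```bash
sed -i 's#^LY=.*#LY=P[2]+np.pi/2#' plan.py; python3 - <<'E'
from plan import *
th=P[3]
robot.move_straight([.304,-.603,.40],vel=.3)
robot.goto(list(bar(th,.12)),ori(LY)); print(robot.sense()['t'])
robot.grip(.38,30)
d=snap('wrist','w1')
hit=robot.move_straight(list(bar(th)),vel=.12,contact_N=8)
s=robot.sense();print(hit,s['t'],s['tcp_pos'],bar(th),s['wrist_force'],s['opening'])
d2=snap('scene','s1')
cv2.imwrite('pics/v1.png',np.hstack([cv2.resize(d['image'],(400,300)),cv2.resize(d2['image'][20:260,180:500],(400,300))])[:,:,::-1])
E
```

```text
4.0
False 5.7583 [0.54278291 0.28859217 0.28950648] [0.54251746 0.28813199 0.28860918] [0.12426285 0.23896872 0.75117022] 0.3820755340041048
```

View pics/v1.png

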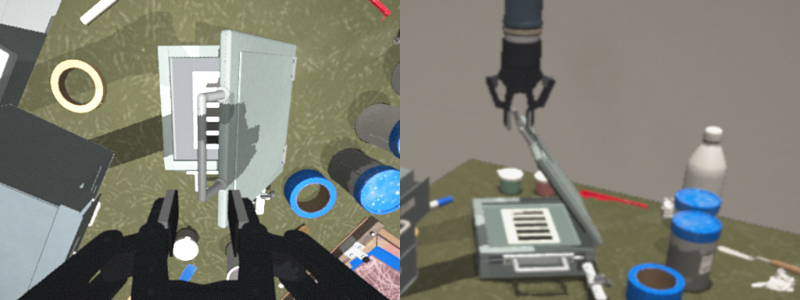

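The fingers straddle the bar at about (515,120) in the right half of the picture, with no contact force. I'll grip it and follow the arc slowly.

```bash
python3 - <<'E'
from plan import *
robot.grip(0.0,30)
s=robot.sense();print(s['t'],s['opening'],s['gripper_force'],s['wrist_force'])
th0=P[3]
for th in np.linspace(th0,0,13)[1:]:
    robot.move_straight(list(bar(th)),vel=.06)
    s=robot.sense();f=np.array(s['wrist_force']);print(round(th,2),round(s['t'],2),np.round(f,1),np.round(np.array(s['tcp_pos'])-bar(th),4),round(s['opening'],3))
    if np.linalg.norm(f)>40:print('stop');break
d2=snap('scene','s2');cv2.imwrite('pics/v2.png',cv2.resize(d2['image'][100:280,200:440,::-1],None,fx=2.5,fy=2.5))
E
```

```text
6.1333 0.10487148629709783 29.387093782424927 [-4.35351727 -3.58669253  5.88805125]
0.87 6.64 [-3.5 -3.1  6.6] [-0.0004 -0.0002  0.0008] 0.102
0.79 7.15 [-4.8 -3.4  5.5] [-0.0006 -0.0004  0.0003] 0.101
0.71 7.66 [-5.  -4.6  4.2] [-0.0008 -0.0006 -0.0002] 0.104
0.63 8.17 [-4.5 -3.3  2.2] [-0.0008 -0.0007 -0.0005] 0.105
0.55 8.68 [-4.  -4.  -1.2] [-0.0007 -0.0007 -0.0008] 0.108
0.47 9.18 [-4.2 -3.5 -1.6] [-0.0006 -0.0006 -0.0007] 0.101
0.39 9.69 [-4.3 -3.  -3.6] [-0.0006 -0.0007 -0.0008] 0.101
0.32 10.2 [-4.  -3.9 -2.3] [-0.0005 -0.0007 -0.0008] 0.098
0.24 10.71 [-3.  -3.3 -4.2] [-0.0006 -0.0007 -0.0008] 0.098
0.16 11.22 [-4.3 -3.3 -5.4] [-0.0006 -0.0008 -0.0007] 0.104
0.08 11.72 [-4.2 -3.9 -6.3] [-0.0008 -0.0009 -0.0008] 0.102
0.0 12.23 [-4.8 -4.7 -5.3] [-0.0009 -0.001  -0.0009] 0.102
```

View pics/v2.png

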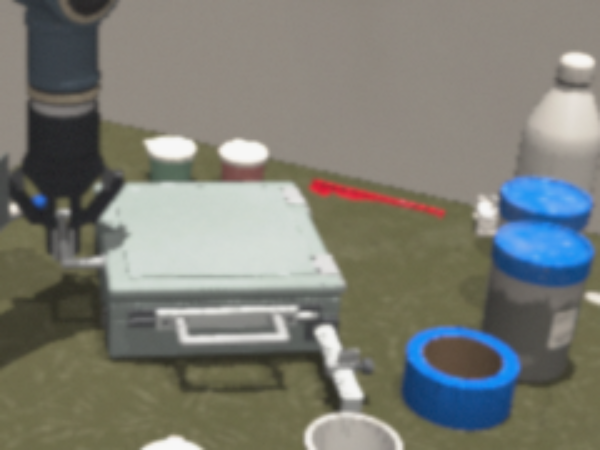

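The lid looks practically closed in the picture. I'll press it down onto the rim until the force rises.

```bash
python3 - <<'E'
from plan import *
b=bar(0)
hit=robot.move_straight([b[0],b[1],b[2]-.012],vel=.025,contact_N=15)
s=robot.sense();print(hit,s['t'],np.array(s['tcp_pos'])-b,s['wrist_force'],s['opening'])
robot.sleep(.2)
robot.grip(.4)
s=robot.sense();print(s['t'],np.array(s['tcp_pos'])-b,s['wrist_force'])
robot.move_straight([b[0],b[1],.2],vel=.2)
a2=snap('top','t3')
for u,v in((-.1,-.08),(-.1,0),(-.1,.08),(0,0),(.08,0)):
    q=pr(a2,U(P,[u,v,.086]));print((u,v),dep(a2,*q)[2],q)
q=[dep(a2,*pr(a2,U(P,[-.156,v,.0815])))[2] for v in(-.04,-.02,.02,.04)];print(q)
s=robot.sense();print(s['t'])
E
```

```text
True 12.5917 [-0.00105442 -0.00114413 -0.00430232] [-0.49908572 -0.7294951   4.91018065] 0.10199138009536919
13.1583 [-0.00334921 -0.00340984 -0.00607697] [0.81539823 0.58935644 0.1638816 ]
(-0.1, -0.08) 0.5260652334479343 [288.96125569 177.62520461]
(-0.1, 0) 0.0865758439030142 [263.31060799 194.96206993]
(-0.1, 0.08) 0.08541938297552898 [237.33192544 212.52064879]
(0, 0) 0.08488472193700991 [241.43211637 162.94239572]
(0.08, 0) 0.08445065056805956 [224.14231968 137.63838177]
[np.float64(0.5362760520681482), np.float64(0.536947665971196), np.float64(0.5140831316040868), np.float64(0.08191949194505943)]
14.05
```

```bash
python3 - <<'E'
from plan import *
robot.grip(0.0)
w=U(P,[-.100,0,0])
robot.move_straight([w[0],w[1],.125],vel=.2)
hit=robot.move_straight([w[0],w[1],.085],vel=.03,contact_N=6)
s=robot.sense();print(hit,s['t'],s['tcp_pos'][2]-robot.nose_length,s['wrist_force'])
hit=robot.move_straight([w[0],w[1],.075],vel=.03,contact_N=18)
s=robot.sense();print(hit,s['t'],s['tcp_pos'][2]-robot.nose_length,s['wrist_force'])
robot.move_straight([w[0],w[1],.17],vel=.25)
robot.grip(.5)
g=U(P,[0,-.171,0])
robot.goto([g[0],g[1],.20],ori(P[2]))
s=robot.sense();print(s['t'],s['tcp_pos'],g)
d=snap('wrist','w4');e=snap('top','t4')
q=pr(d,U(P,[0.05,-.2,.056]));print(q)
for n in((-.048,-.171,.056),(.048,-.171,.056)):print(pr(d,U(P,n))*1.17)
cv2.imwrite('pics/v4.png',cv2.resize(d['image'][:,:,::-1],(800,600),interpolation=cv2.INTER_CUBIC))
E
```

```text
True 16.05 0.08358613130160565 [-0.64877116 -1.66023577  7.23893533]
True 16.3 0.08362453211920745 [-0.92643077 -0.08329692  5.70349367]
18.25 [0.66517198 0.16574371 0.19965062] [0.66614495 0.16476808 0.        ]
[293.22202587 126.89039791]
[303.33308687 269.25149168]
[303.62552546 151.10549452]
```

View pics/v4.png

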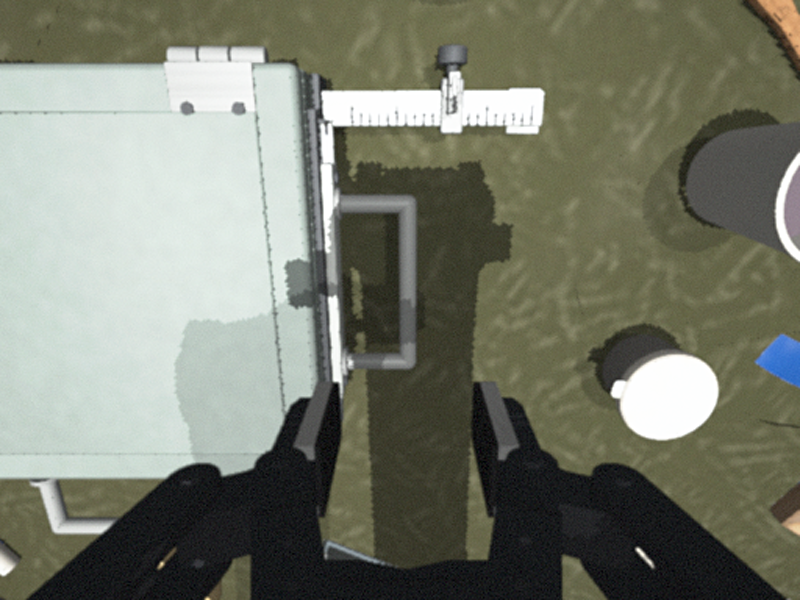

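The lid stops hard at the fingertips' contact height of 0.084, so it is closed. The view shows the bow bar at x≈408 (y 202–365), the pointer near (327,125) and the cursor's fin near (452,130). I'll grasp the shutter bar next.

```bash
python3 - <<'E'
from plan import *
robot.grip(.38)
g=U(P,[0,-.172,0])
hit=robot.move_straight([g[0],g[1],.047],vel=.12,contact_N=8)
s=robot.sense();print(hit,s['t'],s['tcp_pos'],s['wrist_force'])
if not hit:
    robot.grip(0.0,60)
s=robot.sense();print(s['t'],s['opening'],s['gripper_force'],s['wrist_force'],inv(P,s['tcp_pos']))
d=snap('wrist','w5')
o=np.load('pics/w4.npz')['image']
i=cv2.resize(d['image'],(640,480))[:360]
c=cv2.resize(o[20:110,190:360],(640,339),interpolation=cv2.INTER_CUBIC)[:240]
cv2.imwrite('pics/v5.png',np.vstack([i,c])[:,:,::-1])
E
```

```text
False 20.0417 [0.66734434 0.16424634 0.04803557] [ 0.12448634  0.86708505 -0.26437343]
20.3833 0.09122593697218986 58.5534542798996 [-3.29261879  1.21616576  5.66000573] [ 0.00046356 -0.17036175  0.04790059]
```

View pics/v5.png

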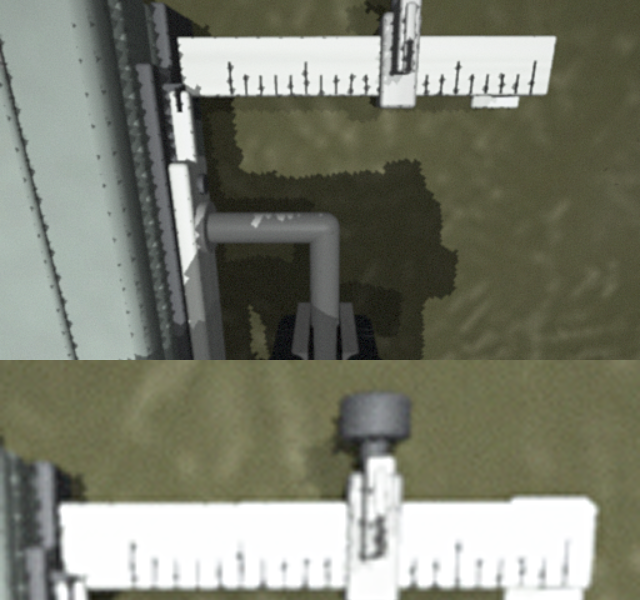

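The pointer's black line is at about (179,98) and the cursor's lower end at about (397,105), centred (380–415) in the 640-wide frame. I'll pull most of the way and look again.

```bash
cat >> plan.py <<'E'
def uy(d,u,v,z=.054): return inv(P,atz(d,u,v,z))
E
python3 - <<'E'
from plan import *
d=dict(np.load('pics/w5.npz'))
pt=uy(d,179/1.25,98/1.25);ix=uy(d,397/1.25,105/1.25);print(pt,ix,pt[1]-ix[1])
o=dict(np.load('pics/w4.npz'));print(uy(o,327/1.5625,125/1.5625),uy(o,452/1.5625,130/1.5625))
D=pt[1]-ix[1]
if .03<D<.085:
    x0=np.array(robot.sense()['tcp_pos']);q=D-.012
    t=U(P,inv(P,x0)+[0,-q,0])
    robot.move_straight([t[0],t[1],x0[2]],vel=.04)
    s=robot.sense();print(s['t'],s['opening'],s['gripper_force'],s['wrist_force'],inv(P,s['tcp_pos'])-inv(P,x0))
    d=snap('wrist','w6');cv2.imwrite('pics/v6.png',cv2.resize(d['image'][0:150,150:400,::-1],None,fx=3.2,fy=3.2,interpolation=cv2.INTER_CUBIC))
E
```

```text
[ 0.08695826 -0.1286381   0.054     ] [ 0.08504575 -0.1936864   0.054     ] 0.06504829621521796
[ 0.08777984 -0.12935818  0.054     ] [ 0.08545836 -0.19559789  0.054     ]
21.8667 0.09442449333258804 58.52538228034973 [-5.07257827  4.92817183  3.22034578] [ 2.01407210e-04 -4.88938249e-02  7.38942834e-05]
```

View pics/v6.png

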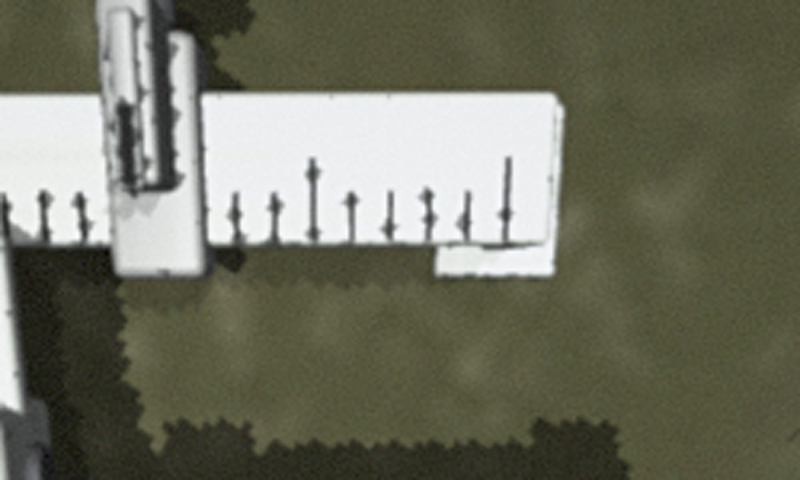

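The crop shows the cursor's body at 115–207 (centre ≈160) with the raised fin above it. The pointer lies just off the left edge, so I'll take a wider crop.

```bash
python3 - <<'E'
from plan import *
s=robot.sense();print(s['t'],inv(P,s['tcp_pos']))
d=dict(np.load('pics/w6.npz'))
cv2.imwrite('pics/v7.png',cv2.resize(d['image'][0:115,100:260,::-1],None,fx=5,fy=5,interpolation=cv2.INTER_CUBIC))
R=d['range_z']
for v in(40,55,65,75,82):print(v,[(u,round(dep(d,u,v)[2]*1000)) for u in range(184,218,3)])
for v in(78,82,86):print(v,[(u,round(dep(d,u,v)[2]*1000)) for u in range(130,160,3)])
E
```

```text
21.9167 [ 0.00067221 -0.21925268  0.04793435]
40 [(184, 55), (187, 57), (190, 57), (193, 55), (196, 54), (199, 53), (202, 47), (205, 43), (208, 43), (211, 42), (214, 38), (217, 38)]
55 [(184, 54), (187, 56), (190, 57), (193, 56), (196, 55), (199, 54), (202, 47), (205, 42), (208, 42), (211, 41), (214, 37), (217, 37)]
65 [(184, 42), (187, 42), (190, 42), (193, 42), (196, 42), (199, 43), (202, 42), (205, 43), (208, 42), (211, 41), (214, 38), (217, 39)]
75 [(184, 38), (187, 42), (190, 43), (193, 43), (196, 43), (199, 42), (202, 42), (205, 42), (208, 42), (211, 41), (214, 40), (217, 37)]
82 [(184, 0), (187, 43), (190, 41), (193, 42), (196, 43), (199, 42), (202, 42), (205, 43), (208, 42), (211, 43), (214, 41), (217, -2)]
78 [(130, 53), (133, 53), (136, 53), (139, 54), (142, 54), (145, 55), (148, 55), (151, 54), (154, -1), (157, 0)]
82 [(130, 54), (133, 53), (136, 54), (139, 55), (142, 54), (145, 55), (148, 56), (151, 55), (154, 0), (157, 1)]
86 [(130, 54), (133, 53), (136, 53), (139, 54), (142, 56), (145, 55), (148, 56), (151, 54), (154, 52), (157, 0)]
```

View pics/v7.png

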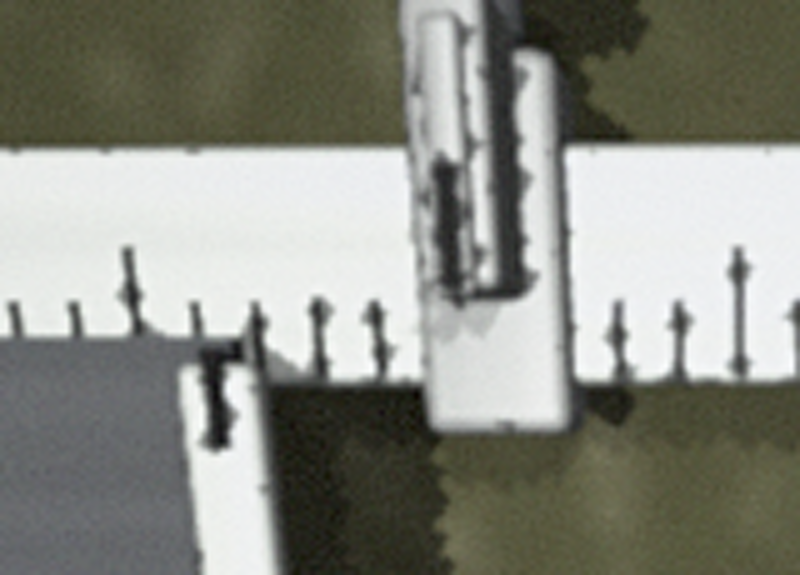

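The pointer's line is at (215,400) and depth puts it at z≈54 mm. The fin's black line is at (447,230) with its top at z≈56 mm, and the cursor's base centre is at (500,405) at z≈42 mm. I'll compute the gap both ways.

```bash
python3 - <<'E'
from plan import *
d=dict(np.load('pics/w6.npz'))
f=lambda u,v,z:uy(d,100+u/5,v/5,z)
print('ptr',f(215,400,.054),'plate edges',f(190,400,.054),f(265,400,.054))
print('fin line',f(447,230,.056),'fin top edges',f(415,230,.056),f(465,230,.056),f(490,230,.056),'base edges',f(425,405,.042),f(573,405,.042))
print('ticks',f(128,370,.042),f(739,370,.042))
s=robot.sense();print(inv(P,s['tcp_pos']))
E
```

```text
ptr [ 0.08654336 -0.17727289  0.054     ] plate edges [ 0.08653933 -0.17540431  0.054     ] [ 0.08655141 -0.18100927  0.054     ]
fin line [ 0.0979058  -0.19583666  0.056     ] fin top edges [ 0.09790185 -0.1935621   0.056     ] [ 0.09790801 -0.19711594  0.056     ] [ 0.09791109 -0.1988925   0.056     ] base edges [ 0.08636177 -0.19018888  0.042     ] [ 0.08638805 -0.20231057  0.042     ]
ticks [ 0.08899023 -0.16620252  0.042     ] [ 0.08909359 -0.21592189  0.042     ]
[ 0.00067221 -0.21925268  0.04793435]
```

The gap is about 18.6 mm: the pointer's line is at −177.3 and the fin at −196.0. Tick spacing checks out, at 49.7 mm for 50. The arm lags about 4 mm under the spring load, so I'll approach in steps.

```bash
cat > srv.py <<'E'
from plan import *
def pull_to(y,tol=.0004,vel=.03):
    s=robot.sense();u=inv(P,s['tcp_pos']);z=.047;lag=.0042
    for k in range(5):
        t=U(P,[0.0007,y-lag,z]);robot.move_straight([t[0],t[1],z],vel=vel);robot.sleep(.3)
        s=robot.sense();e=inv(P,s['tcp_pos'])[1]-y;print(round(s['t'],2),'err mm',e*1e3,np.round(s['wrist_force'],1),round(s['opening'],3))
        if abs(e)<tol:break
        lag+=e*.8;vel=.01
E
python3 - <<'E'
from srv import *
pull_to(-.21925-.0150,.001)
d=snap('wrist','w8');cv2.imwrite('pics/v8.png',cv2.resize(d['image'][0:115,120:280,::-1],None,fx=5,fy=5,interpolation=cv2.INTER_CUBIC))
print(inv(P,robot.sense()['tcp_pos']))
E
```

```text
22.87 err mm 0.3013623112985697 [-8.   5.2  7.9] 0.092
[ 0.00074839 -0.23393855  0.04785736]
```

View pics/v8.png

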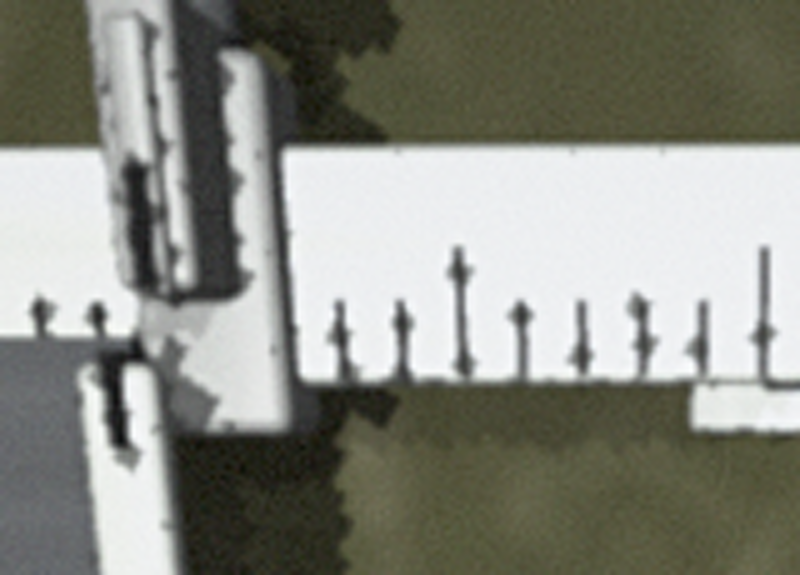

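The pointer's line runs (112,360)–(122,450) and the fin's line (132,160)–(148,290), so about 3–4 mm remain. I'll compute that and close the last gap.

```bash
python3 - <<'E'
from srv import *
d=dict(np.load('pics/w8.npz'))
f=lambda u,v,z:uy(d,120+u/5,v/5,z)[1]*1e3
pt=np.mean([f(112,365,.054),f(121,445,.054)]);fl=np.mean([f(133,170,.056),f(146,285,.056)]);bc=(f(148,400,.042)+f(291,400,.042))/2
print(pt,[f(133,170,.056),f(146,285,.056)],fl,bc)
g=pt-(fl+bc)/2;print('gap',g)
if 1<g<6:
    pull_to(inv(P,robot.sense()['tcp_pos'])[1]-g/1e3,.0003,.015)
    d=snap('wrist','w9');cv2.imwrite('pics/v9.png',cv2.resize(d['image'][0:115,120:280,::-1],None,fx=5,fy=5,interpolation=cv2.INTER_CUBIC))
E
```

```text
-192.10191238067455 [np.float64(-195.821162958314), np.float64(-195.89563880747662)] -195.8584008828953 -196.3290953395446
gap 3.9918357305454037
23.61 err mm 0.6644276554567119 [-7.5  5.2  8. ] 0.091
24.16 err mm 0.46468875184815794 [-7.7  5.9  8.1] 0.094
24.71 err mm 0.226624846768525 [-9.9  5.3  8.1] 0.092
```

View pics/v9.png

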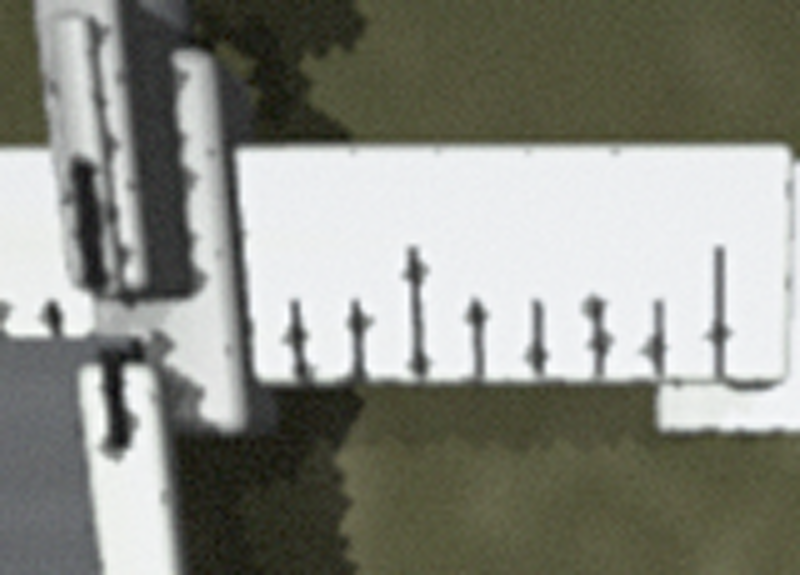

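The pointer's line (110–119, 360–445) now continues the fin's line (82–95, 165–285) to within a few tenths of a millimetre, allowing for perspective and height. I'll check that it holds steady, then hand in.

```bash
python3 - <<'E'
from srv import *
a=inv(P,robot.sense()['tcp_pos'])[1];robot.sleep(.5);s=robot.sense();print(s['t'],(inv(P,s['tcp_pos'])[1]-a)*1e3,s['gripper_force'])
print(robot.close_job())
E
```

```text
25.2583 -0.021375725400313295 59.06594395637512
the job is handed in; nothing more can be done
None
```

The lid is fully closed, and the gripper is holding the shutter with its pointer level with the index to within about 0.5 mm by the camera; I handed the job in at about 25 s, with nothing else moved as far as I could see.

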